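# Gauge the three rock faces of a printed trophy

## Robot

A 6-joint arm with a two-finger parallel gripper is mounted at the origin on the work surface. World frame = base frame: x ahead of the robot, y to its left, z up, the work surface at z = 0. Lengths are in m, angles in rad, forces in N, time in s.
With the tool pointing down it reaches from about 0.375 to 0.9 m from the base axis. Payload 3.1 kg.
Tool frame: the origin (TCP) lies midway between the tips of the shut fingers; the grasp point (between the pads) lies 19 mm behind it (manip.grasp_offset is the distance from the TCP to the grasp point, in m); z points along the fingers, y is the line along which they close (so a half turn about z gives the same grasp; the last joint's range is limited). The gripper opens to 85 mm and grips with 20 to 120 N. Pads are 22 mm wide; open, the fingers measure 114 mm over their backs; the gripper's body (76 mm by 85 mm) begins 54 mm behind the grasp point. The pads swing forward as they close: fully open they stand 13 mm farther back than shut.
Start: joints at [-1.468, 0.527, 1.433, -0, 1.181, -0.178], TCP at [0.173, -0.6, 0.209] pointing down, gripper open.
Joint ranges: [-3.08, 3.08], [-0.75, 2.2], [0.22, 2.44], [-1.43, 4.57], [0, 2.65], [-2.85, 2.85]. Speed limits (rad/s): [2.79, 2.79, 3.14, 3.14, 3.14, 3.14].

## Interface

Orientations are given as a unit quaternion [x, y, z, w].
In Python, from station import sensors, cams, order, manip gives the robot as it stands.
- The arm moves only by the tool move_arm, never from a script. Its argument "targets" is a list of rows, each an object of numbers: "dx", "dy", "dz": the shift along the world's x, y, z normalised to -1 to 1, where 1 is 25 mm; "rx", "ry", "rz": the turn, a rotation vector about the world's x, y, z normalised to -1 to 1, where 1 is 30 degrees. A call has exactly 10 rows; each row shifts and turns the commanded pose from where the row before left it; what a row does not reach is not made up. A row lasts 1/8 s, in which the tool goes at most 62.5 mm and 10.7 degrees, less where a joint would pass 70% of its speed; a pose out of reach is approached as far as the arm can. A call with a number of a shift or a turn outside -1 to 1 is refused whole. A call with a gripper value outside its range is refused whole. "claw" is the opening in per cent of the stroke, from 0 (shut) to 100 (fully open), set as the call begins (left out, the last holds). The fingers move at their own pace and stop on an object; "newtons" is the grip in N (left out, the last holds). Time passes only in rows, so rows that do not move let the fingers close, or fill a call up. It gives the time, the measured TCP pose, the force, the opening and the grip force at its end, in the units of the state.
- sensors.sense(): the state, without advancing time (a new reading comes with each control period).
- cams.snapshot(name): name is "scene" or "side" or "wrist"; returns the picture (480x640x3 uint8, red, green, blue); there is no depth.
- cams.camera_model(name): a dict with "fx", "fy", "cx", "cy" (pixels), "extrinsics" (4x4, takes a point from world to camera coordinates). Camera axes: x right, y down, z forward; pixel columns grow to the right and rows downward; lengths in m; the calibration is good to about 2 mm. A picture is of the moment at which its call begins: read the wrist's pose just before it. camera_model takes no time and is no camera call; for the wrist camera it gives the pose at the moment of the call.
- order.sign_off(): hands the job in; it is judged then, once.
The state is a dict: "t": time; "q": joint angles; "qd": joint speeds; "tau": joint torques, N m; "tcp_pos": TCP position; "tool_rot": TCP orientation; "force": force on the tool from outside, world axes, zero at the start; "ft_torque": the same for the moment, N m; "finger_gap": opening from 0.0 (shut) to 1.0 (fully open); "gripper_force": force on a finger pad.
Only numpy, scipy, OpenCV 4.12 (cv2) and the standard library are available. Lean on these libraries where they do the work, as an engineer would, in place of code of your own. Each camera call takes 0.05 s, during which the arm holds its last target. There are 200 camera calls.

## Task

Check the trophy on the brown print plate with the dial gauge: holding it upright by its smooth summit, turn it to press first its orange, then its white, then its blue spot squarely onto the gauge's plunger, each time gently until the plunger is about half-way in (5 of its 10 mm) and keeping it there for a second, never bottoming the plunger. Then set the trophy down upright in the middle of the cork pad before letting it go (no dropping), and leave everything else on the table undisturbed.

Things in the scene. Friction and masses are not known exactly. Their poses are not given: they have to be found in the camera images.
- trophy_grip (a point): the trophy to check: black rock column on a grey foot, 150 mm tall, 0.25 to 0.49 kg. Grip its smooth top block, 44 x 44 mm, 105 to 150 mm above the underside; this point is that block's middle, 130 mm above the underside, on the centre line. Own z is up, x points out of the white-spot face, y out of the orange-spot face, -y out of the blue-spot face; the -x face is plain
- trophy_center (a point): middle of the trophy, 75 mm above its underside, axes as above. Below the top block: foot 80 x 80 mm, 22 mm high, then a core 50 x 50 mm from 22 to 105 mm. On the three spotted faces uneven rock stands 3 to 14 mm proud of the core, by a different, unknown amount on each, so where a face meets the plunger must be felt or read off the gauge
- spot_orange (a point): point on the core's +y face, 65 mm above the trophy's underside, 25 mm from its centre line; the orange spot (22 mm across, on a flat patch 26 mm square) lies straight outward of it, on the rock 3 to 14 mm farther out. Axes as the trophy's
- spot_white (a point): the same on the core's +x face, for the white spot
- spot_blue (a point): the same on the core's -y face, for the blue spot
- gauge: fixed dial gauge on a blue base; origin on the table under the dial's centre. The plunger is level, 110 mm above the table, and points along the gauge's own -x, to the robot's side. Dial 58 mm across, top 123 mm above the table; base 60 mm wide, 55 mm high, 3 to 78 mm along +x. From the dial's centre along -x a fixed 12 mm stem reaches 56 mm, the free plunger 97 mm
- gauge_tip (a point): foremost point of the plunger's red ball tip (14 mm across). Own x is the direction in which the plunger is pressed in, away from the robot's side; moves with the plunger
- plunger (a joint): how far the plunger is pressed in, m: 0 free, 0.010 bottomed; springs back by itself. Force about 1 N at the start of the stroke and 0.6 N per mm more (4 N at 5 mm, 7 N at the stop)
- plate_top (a point): middle of the top face of the fixed brown print plate, 160 x 160 mm, 6 mm thick, on which the trophy stands at first
- pad_top (a point): middle of the top face of the fixed cork pad, 150 x 150 mm, 6 mm thick, where the trophy ends. Own z is up
- trophy_tall_center (a point): bystander, leave alone: taller finished trophy, 88 mm square, 165 mm tall; this point is its middle
- trophy_small_center (a point): bystander, leave alone: smaller finished trophy, 72 mm square, 135 mm tall; this point is its middle
- glue_center (a point): bystander, leave alone: upright glue bottle with a red cap, 52 mm across, 130 mm tall; this point is its middle
- scraper_grip (a point): bystander, leave alone: plate scraper with orange handle lying flat, 190 mm long; this point is on its handle
- caliper_center (a point): bystander, leave alone: steel caliper with black readout lying flat, 200 mm long, 14 mm high; this point is its middle
- platebin_center (a point): bystander, leave alone: small blue bin of name plates, 70 x 60 x 25 mm; this point is its middle
- driver_grip (a point): bystander, leave alone: red-handled screwdriver lying flat, 170 mm long; this point is on its handle

How it is judged:
On the way, in this order (a step that is already met when the one before it is completed fails the run):
1. the orange spot is held squarely on the plunger's tip (tip within 11 mm of the spot's centre sideways and in height, square and upright within 10 degrees), plunger 2.5 to 7.5 mm in, for 0.4 s (value of joint plunger between 0.0025 and 0.0075 m and y of gauge_tip in the frame of spot_orange between 0.001 and 0.018 m and x of gauge_tip in the frame of spot_orange between -0.011 and 0.011 m and z of gauge_tip in the frame of spot_orange between -0.011 and 0.011 m and angle between the y axis of trophy_grip and the x axis of gauge_tip, either way round below 0.17 rad and angle between trophy_grip's own z axis and vertical below 0.17 rad and contact force between the fingers and gauge below 0.3 N), for 0.4 s.
2. the white spot is held squarely on the plunger's tip (tip within 11 mm of the spot's centre sideways and in height, square and upright within 10 degrees), plunger 2.5 to 7.5 mm in, for 0.4 s (value of joint plunger between 0.0025 and 0.0075 m and x of gauge_tip in the frame of spot_white between 0.001 and 0.018 m and y of gauge_tip in the frame of spot_white between -0.011 and 0.011 m and z of gauge_tip in the frame of spot_white between -0.011 and 0.011 m and angle between the x axis of trophy_grip and the x axis of gauge_tip, either way round below 0.17 rad and angle between trophy_grip's own z axis and vertical below 0.17 rad and contact force between the fingers and gauge below 0.3 N), for 0.4 s.
3. the blue spot is held squarely on the plunger's tip (tip within 11 mm of the spot's centre sideways and in height, square and upright within 10 degrees), plunger 2.5 to 7.5 mm in, for 0.4 s (value of joint plunger between 0.0025 and 0.0075 m and y of gauge_tip in the frame of spot_blue between -0.018 and -0.001 m and x of gauge_tip in the frame of spot_blue between -0.011 and 0.011 m and z of gauge_tip in the frame of spot_blue between -0.011 and 0.011 m and angle between the y axis of trophy_grip and the x axis of gauge_tip, either way round below 0.17 rad and angle between trophy_grip's own z axis and vertical below 0.17 rad and contact force between the fingers and gauge below 0.3 N), for 0.4 s.
4. the trophy stands upright on the cork pad, near its middle, while still held (horizontal distance between trophy_grip and pad_top below 0.03 m and angle between trophy_grip's own z axis and vertical below 0.08 rad and z of trophy_grip in the frame of pad_top between 0.124 and 0.133 m and linear speed of trophy below 0.1 m/s and contact force between the fingers and trophy above 1 N), for 0.1 s.
At the end, for the whole second after the job is handed in: the trophy stands upright (within 5 degrees) and at rest on the cork pad, its centre line within 30 mm of the pad's middle, released, with the plunger sprung back out (horizontal distance between trophy_grip and pad_top below 0.03 m and angle between trophy_grip's own z axis and vertical below 0.08 rad and z of trophy_grip in the frame of pad_top between 0.124 and 0.133 m and linear speed of trophy below 0.02 m/s and value of joint plunger below 0.0015 m); the robot touches nothing.
It fails at once if the plunger is pressed more than 9.5 mm in (bottomed) (value of joint plunger above 0.0095 m).
It fails at once if the trophy is tipped by more than 35 degrees (angle between trophy_grip's own z axis and vertical above 0.6 rad).
It fails at once if a bystander is moved by more than 20 mm (distance of any of trophy_tall_center, trophy_small_center, glue_center, scraper_grip, caliper_center, platebin_center, driver_grip from where it was at the start of the episode above 0.02 m).
It also fails if it takes over 64 s, if anything falls off the work surface, if the arm or the gripper's body presses on something with over 40 N, if the wrist force passes 120 N, or if a joint passes its speed limit or range.

## Working session

There is one attempt and no reset: what is moved stays moved. The work goes in short steps, Python scripts to look and compute and a tool call to move; the robot and the scene stay as the last step left them, time stands still between calls to the robot, and variables do not carry over. Pictures are saved under pics/ and viewed, at most 12 in all, crops included, and the job is handed in when it is done.

Besides the shell and the picture viewer there is one more tool, called as a command line: name --argument value ..., lists and objects as JSON in quotes. move_arm: Moves the arm, as the interface text tells. Scaled input: -1 to 1 covers 25 mm each way for a shift and 30 degrees each way for a turn. Its arguments: {"type":"object","properties":{"targets":{"type":"array"},"claw":{"type":"number"},"newtons":{"type":"number"}},"required":["targets"]}

```bash
ls; mkdir -p pics; python3 - <<'E'
from station import sensors,cams,manip
import cv2,numpy as np
print(sensors.sense(), manip.grasp_offset)
for n in ("scene","side"):
    im=cams.snapshot(n); cv2.imwrite(f"pics/{n}0.png",im[:,:,::-1]); m=cams.camera_model(n); np.save(f"pics/{n}0.npy",im)
    print(n,m)
E
```

```text
pics
{'t': 0.0, 'q': array([-1.46849159e+00,  5.28480754e-01,  1.43390828e+00, -1.33328169e-05,
        1.18135573e+00, -1.78487178e-01]), 'qd': array([-8.15119816e-04,  1.68179976e-03, -4.20736462e-04, -2.09257973e-03,
       -9.70800655e-05, -5.85704334e-04]), 'tau': array([ 1.17570915e-03, -4.42346907e+01, -1.78026885e+01, -2.46782056e-04,
        8.46320938e-03, -6.75486675e-06]), 'tcp_pos': array([ 0.17315162, -0.59974931,  0.20762278]), 'tool_rot': array([ 9.90159737e-01,  1.39937621e-01,  3.48183792e-05, -1.07551140e-03]), 'force': array([0.79111854, 0.77607637, 0.82201556]), 'ft_torque': array([ 0.00989908, -0.00269238, -0.04976405]), 'gripper_force': 0.0, 'finger_gap': 1.0007017634330386} 0.0187
scene {'fx': 575.0743879407635, 'fy': 575.0743879407635, 'cx': 315.0595278707186, 'cy': 240.45464457096355, 'extrinsics': array([[ 0.71233738,  0.70182794, -0.00360724, -0.34016046],
       [ 0.38692717, -0.39699886, -0.83227355, -0.1250406 ],
       [-0.5855449 ,  0.59146382, -0.55435343,  1.71018449],
       [ 0.        ,  0.        ,  0.        ,  1.        ]])}
side {'fx': 472.20225074038063, 'fy': 472.20225074038063, 'cx': 318.8692124877413, 'cy': 239.44123419375347, 'extrinsics': array([[-0.96988755, -0.24317138,  0.0136314 ,  0.51270725],
       [-0.12535016,  0.45040522, -0.88398104,  0.18747609],
       [ 0.20881924, -0.85907091, -0.46732398,  1.0791785 ],
       [ 0.        ,  0.        ,  0.        ,  1.        ]])}
```

View pics/scene0.png

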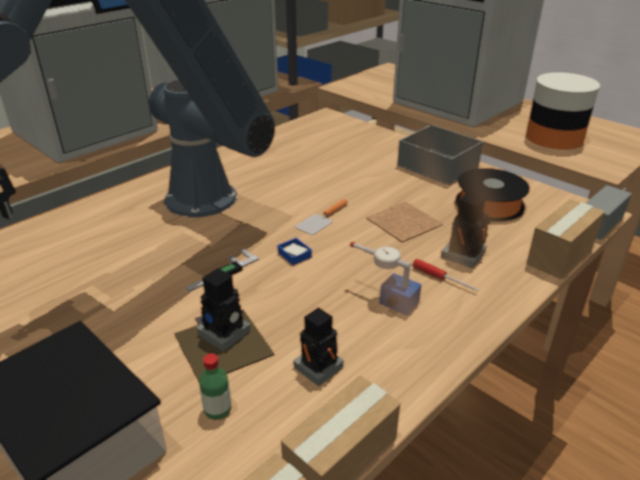

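View pics/side0.png

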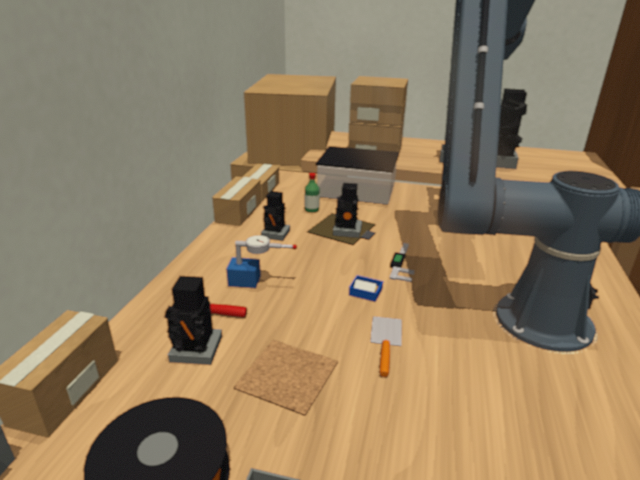

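The scene shows the trophy on its plate at about (220,305), gauge tip at (352,245), dial at (387,257) and pad at (404,221). In the side view the trophy is at (347,210) with its orange spot at (347,215), tip at (295,247) and pad at (287,375).

```bash
cat > h.py <<'E'
import numpy as np,cv2
from station import cams,sensors
from scipy.spatial.transform import Rotation as R
def K(m): return np.array([[m['fx'],0,m['cx']],[0,m['fy'],m['cy']],[0,0,1]])
def P(m): return K(m)@np.array(m['extrinsics'])[:3]
def proj(m,p): a=P(m)@np.append(p,1); return a[:2]/a[2]
def ray(m,uv,z):
    E=np.array(m['extrinsics']);c=-E[:3,:3].T@E[:3,3];d=E[:3,:3].T@np.linalg.inv(K(m))@[uv[0],uv[1],1]
    return c+d*(z-c[2])/d[2]
def tri(ma,a,mb,b):
    X=cv2.triangulatePoints(P(ma),P(mb),np.array(a,float).reshape(2,1),np.array(b,float).reshape(2,1))[:,0];return X[:3]/X[3]
def blobs(im,lo,hi,roi=None,amin=6):
    h=cv2.cvtColor(im,cv2.COLOR_RGB2HSV);k=cv2.inRange(h,np.array(lo),np.array(hi))
    if roi: z=np.zeros_like(k);x0,y0,x1,y1=roi;z[y0:y1,x0:x1]=k[y0:y1,x0:x1];k=z
    n,_,s,c=cv2.connectedComponentsWithStats(k)
    return [(s[i].tolist(),c[i].round(1).tolist()) for i in range(1,n) if s[i][4]>=amin],k
E
python3 - <<'E'
from h import *
S=np.load('pics/scene0.npy');D=np.load('pics/side0.npy')
ms=cams.camera_model('scene');md=cams.camera_model('side')
def crop(im,x,y,w): return cv2.resize(im[y:y+w*3//4,x:x+w],(400,300),interpolation=cv2.INTER_CUBIC)
o=np.vstack([np.hstack([crop(S,165,260,120),crop(S,340,225,100)]),np.hstack([crop(D,300,175,90),crop(D,220,220,90)])])
cv2.imwrite('pics/c1.png',o[:,:,::-1])
print('tip s',blobs(S,(0,110,60),(10,255,255),(340,235,372,255))[0]); print('tip d',blobs(D,(0,110,60),(10,255,255),(283,238,305,256),3)[0])
for n,im,m,r in(('S',S,ms,(360,195,445,245)),('D',D,md,(230,335,345,415))):
    h=cv2.cvtColor(im,cv2.COLOR_RGB2LAB).astype(int)
    v=im[(221 if n=='S' else 375),(404 if n=='S' else 287)].astype(int);print(n,'cork',v)
for n,m,c in(('S',ms,[(404,203),(441,220),(405,238),(367,220)]),('D',md,[(273,342),(337,355),(302,410),(236,378)])):
    p=[ray(m,u,.006) for u in c]; print(n,np.round(p,3)[:,:2].tolist(),np.mean(p,0).round(4))
E
```

```text
tip s [([350, 242, 5, 5, 14], [351.7, 243.4])]
tip d [([293, 244, 4, 5, 16], [294.4, 246.2])]
S cork [177 136  99]
D cork [177 133  86]
S [[0.456, 0.391], [0.586, 0.386], [0.57, 0.244], [0.44, 0.244]] [0.5128 0.3163 0.006 ]
D [[0.57, 0.234], [0.431, 0.238], [0.461, 0.393], [0.604, 0.351]] [0.5163 0.3039 0.006 ]
```

View pics/c1.png

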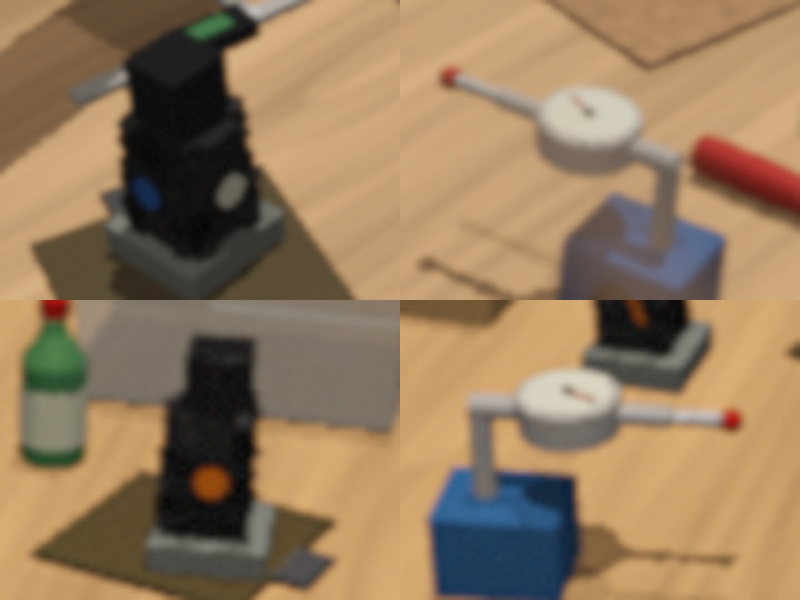

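```bash
python3 - <<'E'
from h import *
ms=cams.camera_model('scene');md=cams.camera_model('side')
s1=lambda x,y:(165+x/3.3333,260+y/3.3333)
s2=lambda x,y:(340+(x-400)/4,225+y/4)
d1=lambda x,y:(300+x/4.4444,175+(y-300)/4.4444)
d2=lambda x,y:(220+(x-400)/4.4444,220+(y-300)/4.4444)
f=lambda *a:print(a[0],np.round(a[1],4))
t=tri(ms,s2(451,76),md,d2(732,419)); f('tip',t);f(' s',ray(ms,s2(451,76),.11));f(' d',ray(md,d2(732,419),.11))
c=tri(ms,s2(590,117),md,d2(570,395)); f('dial',c);f(' s',ray(ms,s2(590,117),.123));f(' d',ray(md,d2(570,395),.123))
print('dist',np.linalg.norm((t-c)[:2]),'yaw',np.degrees(np.arctan2(*(c-t)[[1,0]])))
for n,p in(('topL',(126,68)),('topF',(160,83)),('topR',(222,52)),('topB',(188,36))): f(n,ray(ms,s1(*p),.156))
for n,p in(('footL',(108,220)),('footF',(190,265)),('footR',(283,210))): f(n,ray(ms,s1(*p),.028))
for n,p in(('botF',(190,292)),): f(n,ray(ms,s1(*p),.006))
f('dtopFL',ray(md,d1(189,350),.156));f('dtopFR',ray(md,d1(254,348),.156))
f('dbotL',ray(md,d1(148,570),.006));f('dbotR',ray(md,d1(266,575),.006))
f('blue',ray(ms,s1(147,193),.071));f('white',ray(ms,s1(232,190),.071));f('orange',ray(md,d1(210,484),.071))
# plate
for n,p in(('plS',(35,245)),): f(n,ray(ms,s1(*p),.006))
f('plD',[ray(md,d1(36,551),.006),ray(md,d1(140,474),.006),ray(md,d1(332,522),.006)])
E
```

```text
tip [0.5901 0.0072 0.1114]
 s [0.5898 0.0089 0.11  ]
 d [0.5899 0.0034 0.11  ]
dial [0.6791 0.0201 0.1201]
 s [0.6828 0.017  0.123 ]
 d [0.6757 0.0236 0.123 ]
dist 0.08992332127859112 yaw 8.22529914045735
topL [ 0.5084 -0.343   0.156 ]
topF [ 0.5342 -0.3377  0.156 ]
topR [ 0.5365 -0.2939  0.156 ]
topB [ 0.5094 -0.2982  0.156 ]
footL [ 0.4818 -0.3548  0.028 ]
footF [ 0.5509 -0.3438  0.028 ]
footR [ 0.5532 -0.272   0.028 ]
botF [ 0.5499 -0.3456  0.006 ]
dtopFL [ 0.5363 -0.3063  0.156 ]
dtopFR [ 0.4956 -0.3217  0.156 ]
dbotL [ 0.5528 -0.2754  0.006 ]
dbotR [ 0.4739 -0.2898  0.006 ]
blue [ 0.5216 -0.3487  0.071 ]
white [ 0.5562 -0.311   0.071 ]
orange [ 0.5145 -0.2852  0.071 ]
plS [ 0.446  -0.3884  0.006 ]
plD [[ 0.6337 -0.2825  0.006 ]
 [ 0.5923 -0.4258  0.006 ]
 [ 0.4422 -0.3835  0.006 ]]
```

move_arm --targets '[{"dx": 1, "dy": 0.8, "dz": 0.3, "rz": 0.27}, {"dx": 1, "dy": 0.8, "dz": 0.3, "rz": 0.27}, {"dx": 1, "dy": 0.8, "dz": 0.3, "rz": 0.27}, {"dx": 1, "dy": 0.8, "dz": 0.3, "rz": 0.27}, {"dx": 1, "dy": 0.8, "dz": 0.3, "rz": 0.27}, {"dx": 1, "dy": 0.8, "dz": 0.3, "rz": 0.27}, {"dx": 1, "dy": 0.8, "dz": 0.3, "rz": 0.27}, {"dx": 1, "dy": 0.8, "dz": 0.3, "rz": 0.27}, {"dx": 1, "dy": 0.8, "dz": 0.3, "rz": 0.27}, {"dx": 0.8, "dy": 0.8, "dz": 0.3, "rz": 0.27}]'

```text
schema error: expected keys dx, dy, dz, rx, ry, rz
```

```bash
python3 - <<'E'
from h import *
s=sensors.sense();print(s['t'],s['tcp_pos'],R.from_quat(s['tool_rot']).as_matrix().round(3).tolist(),s['q'].round(3))
m=cams.camera_model('wrist');im=cams.snapshot('wrist');np.save('pics/w1.npy',im);cv2.imwrite('pics/w1.png',im[:,:,::-1]);import pickle;pickle.dump(m,open('pics/w1.pkl','wb'))
E=np.array(m['extrinsics']);print('cam at',-E[:3,:3].T@E[:3,3],'fwd',E[2,:3])
ms=cams.camera_model('scene');md=cams.camera_model('side')
print('glue',tri(ms,(211,361),md,(312,177)),'tall',tri(ms,(470,190),md,(190,285)),'small',tri(ms,(319,318),md,(275,197)))
print('bin',ray(ms,(294,250),.02),'driver tip/handle',ray(ms,(430,269),.01),'scraper',ray(ms,(335,208),.01), ray(ms,(312,225),.0))
E
```

```text
0.1 [ 0.17315294 -0.59981864  0.20771596] [[0.961, 0.277, -0.0], [0.277, -0.961, 0.002], [0.0, -0.002, -1.0]] [-1.469  0.528  1.434  0.     1.181 -0.179]
cam at [ 0.24563062 -0.57955081  0.37299438] fwd [-0.28325792 -0.07960485 -0.95573428]
glue [ 0.66507891 -0.44499545  0.12189738] tall [0.69993899 0.30840038 0.17410159] small [ 0.72358696 -0.23968891  0.12683175]
bin [ 0.41548705 -0.0125046   0.02      ] driver tip/handle [0.70008813 0.17181229 0.01      ] scraper [0.33598087 0.2247859  0.01      ] [0.34197366 0.12557415 0.        ]
```

View pics/w1.png

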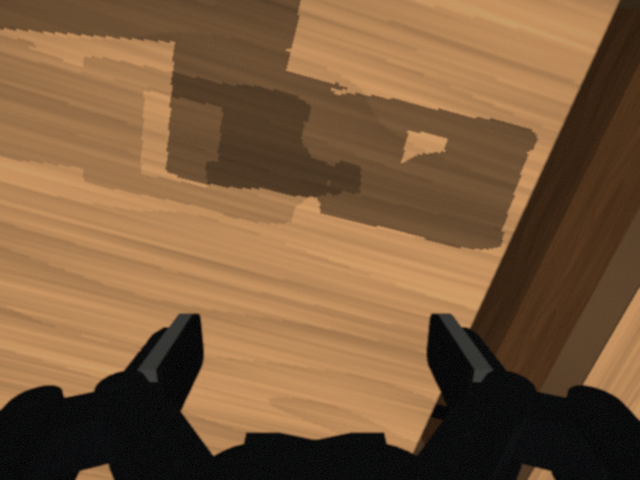

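The wrist picture shows only bare table and shadows because the move was refused, so I'm resending it with all six keys.

move_arm --targets '[{"dx": 1, "dy": 0.8, "dz": 0.3, "rx": 0, "ry": 0, "rz": 0.27}, {"dx": 1, "dy": 0.8, "dz": 0.3, "rx": 0, "ry": 0, "rz": 0.27}, {"dx": 1, "dy": 0.8, "dz": 0.3, "rx": 0, "ry": 0, "rz": 0.27}, {"dx": 1, "dy": 0.8, "dz": 0.3, "rx": 0, "ry": 0, "rz": 0.27}, {"dx": 1, "dy": 0.8, "dz": 0.3, "rx": 0, "ry": 0, "rz": 0.27}, {"dx": 1, "dy": 0.8, "dz": 0.3, "rx": 0, "ry": 0, "rz": 0.27}, {"dx": 1, "dy": 0.8, "dz": 0.3, "rx": 0, "ry": 0, "rz": 0.27}, {"dx": 1, "dy": 0.8, "dz": 0.3, "rx": 0, "ry": 0, "rz": 0.27}, {"dx": 1, "dy": 0.8, "dz": 0.3, "rx": 0, "ry": 0, "rz": 0.27}, {"dx": 1, "dy": 0.8, "dz": 0.3, "rx": 0, "ry": 0, "rz": 0.27}]'

```text
t: 1.4
tcp_pos: [0.4238, -0.3995, 0.2835]
tool_rot: [0.66, 0.751, 0.0, -0.0]
force: [-0.8, 0.6, -0.8]
finger_gap: 0.994
gripper_force: 0.0
```

```bash
cat > w.py <<'E'
from h import *
import sys,pickle
n=sys.argv[1];s=sensors.sense();print(s['t'],s['tcp_pos'].round(4),'psi',np.degrees(np.arctan2(*R.from_quat(s['tool_rot']).as_matrix()[[1,0],0])).round(2),s['q'].round(3))
m=cams.camera_model('wrist');im=cams.snapshot('wrist');np.save(f'pics/{n}.npy',im);cv2.imwrite(f'pics/{n}.png',im[:,:,::-1]);pickle.dump(m,open(f'pics/{n}.pkl','wb'))
print('trophy px',proj(m,[.517,-.313,.156]),'gauge tip px',proj(m,[.583,.005,.11]))
E
python3 w.py w2
```

```text
1.4 [ 0.4238 -0.3995  0.2835] psi 97.36 [-0.948  0.393  1.448 -0.     1.301 -1.076]
trophy px [456.61482041 128.8224108 ] gauge tip px [ 659.71883392 -398.38900125]
```

View pics/w2.png

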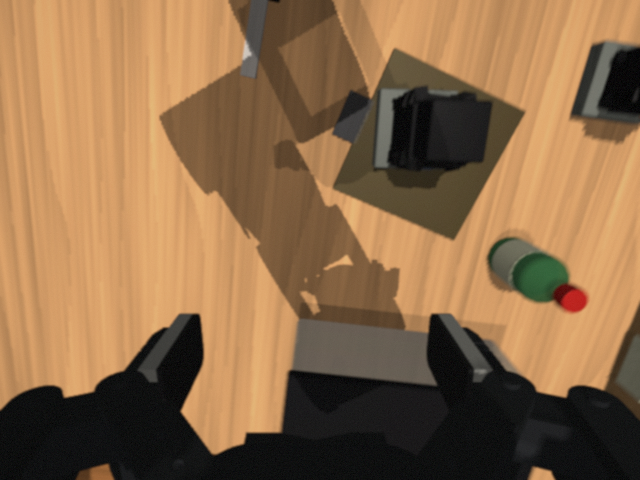

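The wrist view shows the trophy's top block at about (458,129), plate corners at (395,49), (524,112), (453,240) and (333,187), and the glue bottle at (540,275), clear of the fingers.

```bash
python3 - <<'E'
from h import *
import pickle
m=pickle.load(open('pics/w2.pkl','rb'));im=np.load('pics/w2.npy')
g=cv2.cvtColor(im,cv2.COLOR_RGB2GRAY)
pl=[ray(m,u,.006) for u in((395,49),(524,112),(453,240),(333,187))];print('plate',np.round(pl,3).tolist(),np.mean(pl,0))
k=(g<45).astype(np.uint8);k[:, :370]=0;k[:,520:]=0;k[:70]=0;k[200:]=0
c=max(cv2.findContours(k,0,2)[0],key=cv2.contourArea);print(cv2.boundingRect(c))
# top block right edge, near & far edges
pts=c[:,0]
for x in(440,450,460,470,480): 
    col=pts[pts[:,0]==x][:,1]; a,b=ray(m,(x,col.min()),.156),ray(m,(x,col.max()),.156);print(x,col.min(),col.max(),a.round(4)[:2],b.round(4)[:2])
for y in(105,115,125,135,145,155):
    r=pts[pts[:,1]==y][:,0]; print(y,r.max(),ray(m,(r.max(),y),.156).round(4)[:2])
f=[ray(m,u,.028) for u in((380,89),(374,168))];print('foot',np.round(f,4),np.degrees(np.arctan2(*(f[0]-f[1])[:2]*[-1,1])))
gl=[ray(m,u,.13) for u in((572,298),)];print('cap',gl)
E
```

```text
plate [[0.487, -0.237, 0.006], [0.638, -0.28, 0.006], [0.596, -0.432, 0.006], [0.444, -0.388, 0.006]] [ 0.54118521 -0.33433955  0.006     ]
(382, 87, 110, 100)
440 97 174 [ 0.5001 -0.2933] [ 0.5123 -0.3465]
450 97 97 [ 0.5072 -0.2924] [ 0.5072 -0.2924]
460 93 166 [ 0.5136 -0.2889] [ 0.5258 -0.3387]
470 161 161 [ 0.5323 -0.3342] [ 0.5323 -0.3342]
480 102 102 [ 0.5292 -0.2929] [ 0.5292 -0.2929]
105 394 [ 0.4687 -0.3028]Traceback (most recent call last):
  File "<stdin>", line 13, in <module>
    return umr_maximum(a, axis, None, out, keepdims, initial, where)
ValueError: zero-size array to reduction operation maximum which has no identity
```

```bash
python3 - <<'E'
from h import *
import pickle
m=pickle.load(open('pics/w2.pkl','rb'));im=np.load('pics/w2.npy')
for n,z,us in(('top',.156,((428,94),(490.5,97),(486,162),(424,163))),('foot',.028,((380,89),(374,168)))):
    q=np.array([ray(m,u,z) for u in us]);print(n,q.round(4)[:,:2].tolist(),q.mean(0).round(4))
    e=q[0]-q[1] if n=='foot' else q[1]-q[2]; print('yaw',np.degrees(np.arctan2(-e[0],e[1])))
print(cv2.cvtColor(im,cv2.COLOR_RGB2GRAY)[130,405:500:3])
E
```

```text
top [[0.4912, -0.2925], [0.5358, -0.2887], [0.5444, -0.3333], [0.4986, -0.34]] [ 0.5175 -0.3136  0.156 ]
yaw 10.880481482618372
foot [[0.4754, -0.2799], [0.4832, -0.3587]] [ 0.4793 -0.3193  0.028 ]
yaw 5.605690997961954
[ 9 10 23 26  8 15  4  3 19 29 32 30 32 35 35 37 35 38 36 35 31 31 31 30
 31 29 28 32 67 72 70 73]
```

move_arm --targets '[{"dx": 0.94, "dy": 0.86, "dz": -0.25, "rx": 0, "ry": 0, "rz": 0}, {"dx": 0.94, "dy": 0.86, "dz": -0.25, "rx": 0, "ry": 0, "rz": 0}, {"dx": 0.94, "dy": 0.86, "dz": -0.25, "rx": 0, "ry": 0, "rz": 0}, {"dx": 0.94, "dy": 0.86, "dz": -0.25, "rx": 0, "ry": 0, "rz": 0}, {"dx": 0, "dy": 0, "dz": -1, "rx": 0, "ry": 0, "rz": 0}, {"dx": 0, "dy": 0, "dz": -1, "rx": 0, "ry": 0, "rz": 0}, {"dx": 0, "dy": 0, "dz": -1, "rx": 0, "ry": 0, "rz": 0}, {"dx": 0, "dy": 0, "dz": -1, "rx": 0, "ry": 0, "rz": 0}, {"dx": 0, "dy": 0, "dz": -1, "rx": 0, "ry": 0, "rz": 0}, {"dx": 0, "dy": 0, "dz": -0.6, "rx": 0, "ry": 0, "rz": 0}]'

```text
t: 2.7
tcp_pos: [0.5165, -0.314, 0.117]
tool_rot: [0.662, 0.749, -0.0, -0.001]
force: [-0.5, 0.9, 0.1]
finger_gap: 1.001
gripper_force: 0.0
```

move_arm --targets '[{"dx": 0, "dy": 0, "dz": 0, "rx": 0, "ry": 0, "rz": 0}, {"dx": 0, "dy": 0, "dz": 0, "rx": 0, "ry": 0, "rz": 0}, {"dx": 0, "dy": 0, "dz": 0, "rx": 0, "ry": 0, "rz": 0}, {"dx": 0, "dy": 0, "dz": 0, "rx": 0, "ry": 0, "rz": 0}, {"dx": 0, "dy": 0, "dz": 0, "rx": 0, "ry": 0, "rz": 0}, {"dx": 0, "dy": 0, "dz": 0, "rx": 0, "ry": 0, "rz": 0}, {"dx": 0, "dy": 0, "dz": 0, "rx": 0, "ry": 0, "rz": 0}, {"dx": 0, "dy": 0, "dz": 0, "rx": 0, "ry": 0, "rz": 0}, {"dx": 0, "dy": 0, "dz": 0, "rx": 0, "ry": 0, "rz": 0}, {"dx": 0, "dy": 0, "dz": 0, "rx": 0, "ry": 0, "rz": 0}]' --claw 0 --newtons 100

```text
t: 3.95
tcp_pos: [0.5186, -0.3153, 0.1204]
tool_rot: [0.662, 0.749, 0.0, 0.002]
force: [1.5, 1.4, 6.2]
finger_gap: 0.482
gripper_force: 102.3
```

```bash
python3 w.py w3; python3 - <<'E'
from h import *
for n in('scene','side'):
    np.save(f'pics/{n}1.npy',cams.snapshot(n))
S=np.load('pics/scene1.npy');D=np.load('pics/side1.npy');W=np.load('pics/w3.npy')
r=lambda im,w,h:cv2.resize(im,(w,h),interpolation=cv2.INTER_CUBIC)
o=np.hstack([r(W,400,300),np.vstack([r(S[240:375,150:330],200,150),r(D[165:255,290:410],200,150)])])
cv2.imwrite('pics/c2.png',o[:,:,::-1])
E
```

```text
3.95 [ 0.5186 -0.3153  0.1204] psi 97.08 [-0.73   0.611  1.562  0.     0.964 -0.854]
trophy px [311.20013866 328.18865217] gauge tip px [ 720.34994961 -835.11576932]
```

View pics/c2.png

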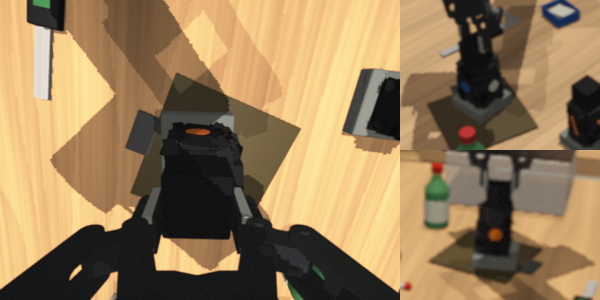

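Gripped: 102 N pad force, trophy upright, orange spot facing +y. Lifting it now and carrying it to a standoff in front of the gauge.

move_arm --targets '[{"dx": 0, "dy": 0, "dz": 0.5, "rx": 0, "ry": 0, "rz": 0}, {"dx": 0, "dy": 0, "dz": 1, "rx": 0, "ry": 0, "rz": 0}, {"dx": -0.05, "dy": 1, "dz": 0.3, "rx": 0, "ry": 0, "rz": -0.3}, {"dx": -0.05, "dy": 1, "dz": 0, "rx": 0, "ry": 0, "rz": -0.3}, {"dx": -0.05, "dy": 1, "dz": 0, "rx": 0, "ry": 0, "rz": -0.3}, {"dx": -0.05, "dy": 1, "dz": 0, "rx": 0, "ry": 0, "rz": -0.3}, {"dx": -0.05, "dy": 1, "dz": 0, "rx": 0, "ry": 0, "rz": -0.3}, {"dx": -0.05, "dy": 1, "dz": 0, "rx": 0, "ry": 0, "rz": -0.3}, {"dx": -0.05, "dy": 1, "dz": 0, "rx": 0, "ry": 0, "rz": -0.3}, {"dx": -0.05, "dy": 1, "dz": 0, "rx": 0, "ry": 0, "rz": -0.3}]'

```text
t: 5.35
tcp_pos: [0.5061, -0.1134, 0.1633]
tool_rot: [0.977, 0.215, -0.001, -0.001]
force: [0.1, -0.0, -5.1]
finger_gap: 0.483
gripper_force: 101.8
```

move_arm --targets '[{"dx": 0, "dy": 0.87, "dz": 0, "rx": 0, "ry": 0, "rz": -0.14}, {"dx": 0, "dy": 0.87, "dz": 0, "rx": 0, "ry": 0, "rz": -0.14}, {"dx": 0, "dy": 0.87, "dz": 0, "rx": 0, "ry": 0, "rz": -0.14}, {"dx": 0, "dy": 0.87, "dz": 0, "rx": 0, "ry": 0, "rz": -0.14}, {"dx": 0, "dy": 0.87, "dz": 0, "rx": 0, "ry": 0, "rz": 0}, {"dx": 0, "dy": 0, "dz": 0, "rx": 0, "ry": 0, "rz": 0}, {"dx": 0, "dy": 0, "dz": 0, "rx": 0, "ry": 0, "rz": 0}, {"dx": 0, "dy": 0, "dz": 0, "rx": 0, "ry": 0, "rz": 0}, {"dx": 0, "dy": 0, "dz": 0, "rx": 0, "ry": 0, "rz": 0}, {"dx": 0, "dy": 0, "dz": 0, "rx": 0, "ry": 0, "rz": 0}]'

```text
t: 6.6
tcp_pos: [0.5072, -0.0061, 0.1636]
tool_rot: [0.997, 0.072, -0.0, 0.0]
force: [-0.4, -0.6, -5.4]
finger_gap: 0.479
gripper_force: 102.2
```

```bash
python3 w.py w4
```

```text
6.6 [ 0.5072 -0.0061  0.1636] psi 8.25 [-0.233  0.435  1.772 -0.     0.935  1.194]
trophy px [908.52564339 351.300037  ] gauge tip px [314.18502486 124.42804011]
```

View pics/w4.png

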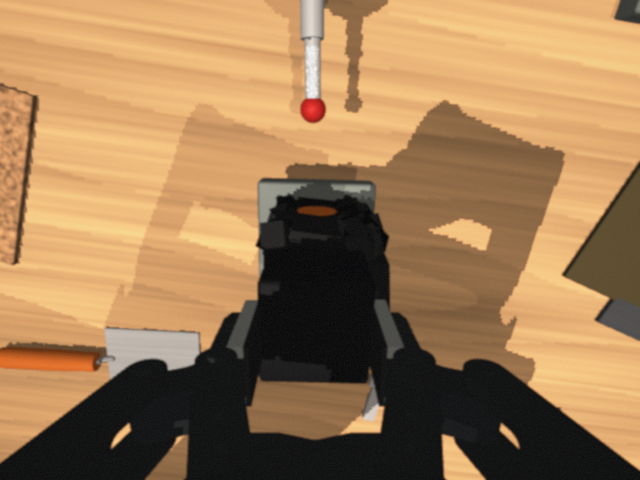

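The wrist view shows the red tip at (313,110), with the stem running straight up the image and the orange spot at (318,211). The foot edge is level, so the trophy is square to the view.

```bash
cat > g.py <<'E'
from h import *
import sys,pickle
m=pickle.load(open('pics/w4.pkl','rb'));im=np.load('pics/w4.npy')
b=[x for x in blobs(im,(0,150,60),(8,255,255),(280,80,350,140),20)[0]];print(b)
c=ray(m,b[0][1],.11);print('ball c',c.round(4))
st=(im.min(2)>110).astype(np.uint8)
ax=[]
for y in(10,30,55,85):
    r=np.where((im[y,290:335].max(-1).astype(int)-im[y,290:335].min(-1))<30)[0]+290; p=ray(m,(r.mean(),y),.11);ax.append(p);print(y,r.min(),r.max(),p.round(4))
d=ax[0]-c;print('yaw',np.degrees(np.arctan2(d[1],d[0])))
o=blobs(im,(5,120,50),(22,255,255),(290,195,350,225),20)[0];print(o,[ray(m,x[1],.114).round(4) for x in o])
f=[ray(m,u,.071) for u in((258,181),(375,182))];e=f[0]-f[1];print('foot',f,np.degrees(np.arctan2(-e[0],e[1])),np.mean(f,0))
E
python3 g.py
```

```text
[([301, 99, 24, 24, 480], [312.4, 109.6])]
ball c [0.5904 0.007  0.11  ]
10 301 322 [0.6369 0.0142 0.11  ]
30 301 322 [0.6281 0.0129 0.11  ]
55 305 319 [0.6167 0.0111 0.11  ]
85 306 319 [0.6025 0.0087 0.11  ]
yaw 8.768290871620605
[([297, 206, 40, 10, 332], [316.6, 210.4])] [array([ 0.537 , -0.0031,  0.114 ])]
foot [array([0.54215575, 0.0370012 , 0.071     ]), array([ 0.55280679, -0.04034321,  0.071     ])] 7.840843660625476 [ 0.54748127 -0.00167101  0.071     ]
```

move_arm --targets '[{"dx": 0.28, "dy": 0.05, "dz": -0.025, "rx": 0, "ry": 0, "rz": 0.01}, {"dx": 0.28, "dy": 0.05, "dz": -0.025, "rx": 0, "ry": 0, "rz": 0}, {"dx": 0.28, "dy": 0.05, "dz": -0.025, "rx": 0, "ry": 0, "rz": 0}, {"dx": 0.28, "dy": 0.05, "dz": -0.025, "rx": 0, "ry": 0, "rz": 0}, {"dx": 0.28, "dy": 0.05, "dz": -0.025, "rx": 0, "ry": 0, "rz": 0}, {"dx": 0.28, "dy": 0.05, "dz": -0.025, "rx": 0, "ry": 0, "rz": 0}, {"dx": 0, "dy": 0, "dz": 0, "rx": 0, "ry": 0, "rz": 0}, {"dx": 0, "dy": 0, "dz": 0, "rx": 0, "ry": 0, "rz": 0}, {"dx": 0, "dy": 0, "dz": 0, "rx": 0, "ry": 0, "rz": 0}, {"dx": 0, "dy": 0, "dz": 0, "rx": 0, "ry": 0, "rz": 0}]'

```text
t: 7.9
tcp_pos: [0.549, 0.0018, 0.1599]
tool_rot: [0.997, 0.075, -0.0, -0.0]
force: [0.6, -0.3, -4.3]
finger_gap: 0.482
gripper_force: 102.2
```

```bash
cat > b.py <<'E'
# ball position seen by the wrist; plunger travel against the free position
from h import *
import sys
u=np.array([.9885,.151]);free=np.array(eval(sys.argv[1])) if len(sys.argv)>1 else np.array([.5904,.007])
s=sensors.sense();m=cams.camera_model('wrist');im=cams.snapshot('wrist');np.save('pics/last.npy',im)
u0,v0=proj(m,[*free,.11]).astype(int);roi=(max(u0-40,0),max(v0-60,0),u0+40,max(v0+40,1))
for st,c in blobs(im,(0,150,60),(8,255,255),roi,20)[0]:
    p=ray(m,c,.11)[:2];print('ball',st,c,p.round(4),'travel mm',1e3*(p-free)@u)
print('force',s['force'].round(2),'axial',(s['force'][:2]@u).round(2),'t',s['t'],'tcp',s['tcp_pos'].round(4))
h=blobs(im,(5,120,50),(22,255,255),(270,100,370,300),20)[0];print('orange',h,[ray(m,x[1],s['tcp_pos'][2]-.0494).round(4) for x in h])
E
python3 b.py
```

```text
ball [304, 181, 25, 22, 438] [316.2, 190.9] [0.5897 0.0069] travel mm -0.7085028460533307
force [ 0.6  -0.32 -4.34] axial 0.54 t 7.9 tcp [0.549  0.0018 0.1599]
orange [([270, 100, 38, 78, 2770], [288.0, 139.6]), ([325, 100, 45, 80, 3308], [347.9, 139.7]), ([297, 206, 40, 11, 333], [316.8, 210.5])] [array([0.6149, 0.0261, 0.1105]), array([ 0.6197, -0.0058,  0.1105]), array([0.5788, 0.0048, 0.1105])]
```

move_arm --targets '[{"dx": 0.04, "dy": 0.006, "dz": 0, "rx": 0, "ry": 0, "rz": 0}, {"dx": 0.04, "dy": 0.006, "dz": 0, "rx": 0, "ry": 0, "rz": 0}, {"dx": 0.04, "dy": 0.006, "dz": 0, "rx": 0, "ry": 0, "rz": 0}, {"dx": 0.04, "dy": 0.006, "dz": 0, "rx": 0, "ry": 0, "rz": 0}, {"dx": 0.04, "dy": 0.006, "dz": 0, "rx": 0, "ry": 0, "rz": 0}, {"dx": 0.04, "dy": 0.006, "dz": 0, "rx": 0, "ry": 0, "rz": 0}, {"dx": 0.04, "dy": 0.006, "dz": 0, "rx": 0, "ry": 0, "rz": 0}, {"dx": 0.04, "dy": 0.006, "dz": 0, "rx": 0, "ry": 0, "rz": 0}, {"dx": 0, "dy": 0, "dz": 0, "rx": 0, "ry": 0, "rz": 0}, {"dx": 0, "dy": 0, "dz": 0, "rx": 0, "ry": 0, "rz": 0}]'

```text
t: 9.2
tcp_pos: [0.5569, 0.003, 0.1598]
tool_rot: [0.997, 0.075, -0.0, -0.0]
force: [-2.4, -1.2, -3.4]
finger_gap: 0.485
gripper_force: 102.3
```

```bash
python3 b.py
```

```text
ball [304, 192, 25, 20, 415] [316.4, 201.3] [0.5917 0.0071] travel mm 1.3406436577856191
force [-2.38 -1.22 -3.36] axial -2.54 t 9.2 tcp [0.5569 0.003  0.1598]
orange [([270, 100, 38, 80, 2848], [287.7, 140.1]), ([325, 100, 45, 82, 3352], [348.2, 140.4]), ([297, 207, 40, 10, 257], [316.8, 212.0])] [array([0.6224, 0.0274, 0.1104]), array([ 0.6272, -0.0048,  0.1104]), array([0.5858, 0.0059, 0.1104])]
```

move_arm --targets '[{"dx": 0.04, "dy": 0.006, "dz": 0, "rx": 0, "ry": 0, "rz": 0}, {"dx": 0.04, "dy": 0.006, "dz": 0, "rx": 0, "ry": 0, "rz": 0}, {"dx": 0.025, "dy": 0.004, "dz": 0, "rx": 0, "ry": 0, "rz": 0}, {"dx": 0, "dy": 0, "dz": 0, "rx": 0, "ry": 0, "rz": 0}, {"dx": 0, "dy": 0, "dz": 0, "rx": 0, "ry": 0, "rz": 0}, {"dx": 0, "dy": 0, "dz": 0, "rx": 0, "ry": 0, "rz": 0}, {"dx": 0, "dy": 0, "dz": 0, "rx": 0, "ry": 0, "rz": 0}, {"dx": 0, "dy": 0, "dz": 0, "rx": 0, "ry": 0, "rz": 0}, {"dx": 0, "dy": 0, "dz": 0, "rx": 0, "ry": 0, "rz": 0}, {"dx": 0, "dy": 0, "dz": 0, "rx": 0, "ry": 0, "rz": 0}]'

```text
t: 10.5
tcp_pos: [0.5598, 0.0034, 0.1598]
tool_rot: [0.997, 0.075, -0.0, -0.0]
force: [-3.6, -1.4, -2.8]
finger_gap: 0.486
gripper_force: 102.5
```

```bash
python3 b.py; python3 - <<'E'
from h import *
W=np.load('pics/last.npy');D=cams.snapshot('side')
o=np.hstack([cv2.resize(W[120:270,215:415],(400,300)),cv2.resize(D[180:285,210:350],(400,300),interpolation=cv2.INTER_CUBIC)]);cv2.imwrite('pics/c3.png',o[:,:,::-1])
E
```

```text
ball [305, 193, 24, 20, 413] [316.3, 202.2] [0.5942 0.0075] travel mm 3.8010017848491695
force [-3.63 -1.45 -2.76] axial -3.81 t 10.5 tcp [0.5598 0.0034 0.1598]
orange [([270, 100, 38, 81, 2878], [287.6, 140.4]), ([325, 100, 45, 83, 3400], [348.1, 140.8]), ([297, 207, 40, 11, 260], [316.9, 212.6])] [array([0.6252, 0.0279, 0.1104]), array([ 0.6299, -0.0043,  0.1104]), array([0.5884, 0.0063, 0.1104])]
```

View pics/c3.png

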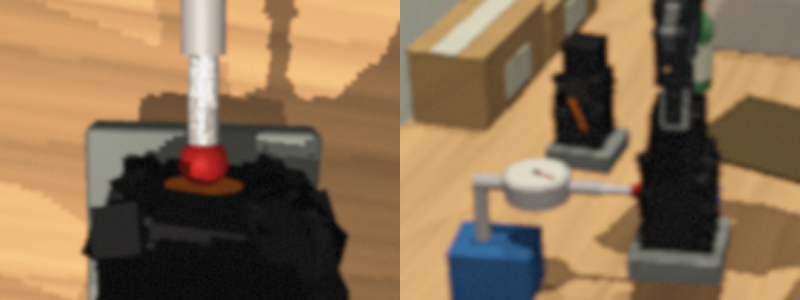

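The orange spot is squarely on the tip (ball centred on the spot), with about 4.6 mm of travel by both picture and force (3.8 N), held over a second. Backing off and turning to white.

move_arm --targets '[{"dx": -0.6, "dy": -0.09, "dz": 0, "rx": 0, "ry": 0, "rz": 0}, {"dx": -0.6, "dy": -0.09, "dz": 0, "rx": 0, "ry": 0, "rz": 0}, {"dx": -0.6, "dy": -0.09, "dz": 0, "rx": 0, "ry": 0, "rz": 0}, {"dx": 0, "dy": 0, "dz": 0, "rx": 0, "ry": 0, "rz": 0.3}, {"dx": 0, "dy": 0, "dz": 0, "rx": 0, "ry": 0, "rz": 0.34}, {"dx": 0, "dy": 0, "dz": 0, "rx": 0, "ry": 0, "rz": 0.34}, {"dx": 0, "dy": 0, "dz": 0, "rx": 0, "ry": 0, "rz": 0.34}, {"dx": 0, "dy": 0, "dz": 0, "rx": 0, "ry": 0, "rz": 0.34}, {"dx": 0, "dy": 0, "dz": 0, "rx": 0, "ry": 0, "rz": 0.34}, {"dx": 0, "dy": 0, "dz": 0, "rx": 0, "ry": 0, "rz": 0.34}]'

```text
t: 11.85
tcp_pos: [0.5145, -0.0036, 0.1601]
tool_rot: [0.771, 0.637, 0.0, 0.0]
force: [0.1, 0.6, -5.9]
finger_gap: 0.484
gripper_force: 102.3
```

move_arm --targets '[{"dx": 0, "dy": 0, "dz": 0, "rx": 0, "ry": 0, "rz": 0.34}, {"dx": 0, "dy": 0, "dz": 0, "rx": 0, "ry": 0, "rz": 0.32}, {"dx": 0.2, "dy": 0.03, "dz": 0, "rx": 0, "ry": 0, "rz": 0}, {"dx": 0.2, "dy": 0.03, "dz": 0, "rx": 0, "ry": 0, "rz": 0}, {"dx": 0.2, "dy": 0.03, "dz": 0, "rx": 0, "ry": 0, "rz": 0}, {"dx": 0.15, "dy": 0.025, "dz": 0, "rx": 0, "ry": 0, "rz": 0}, {"dx": 0, "dy": 0, "dz": 0, "rx": 0, "ry": 0, "rz": 0}, {"dx": 0, "dy": 0, "dz": 0, "rx": 0, "ry": 0, "rz": 0}, {"dx": 0, "dy": 0, "dz": 0, "rx": 0, "ry": 0, "rz": 0}, {"dx": 0, "dy": 0, "dz": 0, "rx": 0, "ry": 0, "rz": 0}]'

```text
t: 13.1
tcp_pos: [0.5335, -0.0005, 0.1599]
tool_rot: [0.652, 0.758, -0.0, -0.0]
force: [-0.2, -0.6, -4.5]
finger_gap: 0.484
gripper_force: 102.2
```

```bash
python3 b.py|head -2; python3 - <<'E'
from h import *
s=sensors.sense();print(s['tool_rot'],s['finger_gap']);print(proj(cams.camera_model('wrist'),[.5904,.007,.11]))
W=np.load('pics/last.npy');D=cams.snapshot('side');S=cams.snapshot('scene')
o=np.hstack([cv2.resize(W,(400,300)),cv2.resize(S[190:310,310:470],(400,300),interpolation=cv2.INTER_CUBIC)]);cv2.imwrite('pics/c4.png',o[:,:,::-1])
E
```

```text
ball [401, 251, 21, 22, 397] [411.5, 261.2] [0.5905 0.0071] travel mm 0.12934766077892845
force [-0.23 -0.6  -4.49] axial -0.31 t 13.1 tcp [ 5.335e-01 -5.000e-04  1.599e-01]
[ 6.52211208e-01  7.58037295e-01  1.74593825e-06 -5.73549430e-06] 0.4817593467907887
[411.1958319  261.30835713]
```

View pics/c4.png

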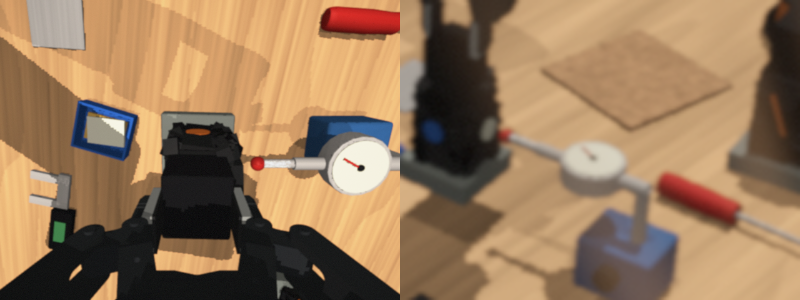

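The wrist view shows the free ball at (258,163) with about 12 mm of gap to the white face. The scene view shows the white spot level with the tip.

move_arm --targets '[{"dx": 0.08, "dy": 0.01, "dz": 0, "rx": 0, "ry": 0, "rz": 0}, {"dx": 0.08, "dy": 0.01, "dz": 0, "rx": 0, "ry": 0, "rz": 0}, {"dx": 0.08, "dy": 0.01, "dz": 0, "rx": 0, "ry": 0, "rz": 0}, {"dx": 0.08, "dy": 0.01, "dz": 0, "rx": 0, "ry": 0, "rz": 0}, {"dx": 0.08, "dy": 0.01, "dz": 0, "rx": 0, "ry": 0, "rz": 0}, {"dx": 0.06, "dy": 0.01, "dz": 0, "rx": 0, "ry": 0, "rz": 0}, {"dx": 0.05, "dy": 0.01, "dz": 0, "rx": 0, "ry": 0, "rz": 0}, {"dx": 0.05, "dy": 0.01, "dz": 0, "rx": 0, "ry": 0, "rz": 0}, {"dx": 0, "dy": 0, "dz": 0, "rx": 0, "ry": 0, "rz": 0}, {"dx": 0, "dy": 0, "dz": 0, "rx": 0, "ry": 0, "rz": 0}]'

```text
t: 14.5
tcp_pos: [0.5471, 0.0015, 0.1598]
tool_rot: [0.652, 0.758, -0.0, -0.0]
force: [-1.0, -0.1, -3.6]
finger_gap: 0.483
gripper_force: 102.3
```

```bash
python3 b.py|head -3
```

```text
ball [384, 250, 17, 23, 273] [392.5, 260.3] [0.5929 0.008 ] travel mm 2.5846721342399244
force [-0.95 -0.13 -3.59] axial -0.96 t 14.5 tcp [0.5471 0.0015 0.1598]
orange [([270, 100, 100, 81, 7808], [320.1, 139.1]), ([296, 206, 41, 11, 363], [316.6, 210.7])] [array([0.5398, 0.0699, 0.1104]), array([0.5439, 0.0309, 0.1104])]
```

move_arm --targets '[{"dx": 0.04, "dy": 0.006, "dz": 0, "rx": 0, "ry": 0, "rz": 0}, {"dx": 0.04, "dy": 0.006, "dz": 0, "rx": 0, "ry": 0, "rz": 0}, {"dx": 0.04, "dy": 0.006, "dz": 0, "rx": 0, "ry": 0, "rz": 0}, {"dx": 0.02, "dy": 0.003, "dz": 0, "rx": 0, "ry": 0, "rz": 0}, {"dx": 0, "dy": 0, "dz": 0, "rx": 0, "ry": 0, "rz": 0}, {"dx": 0, "dy": 0, "dz": 0, "rx": 0, "ry": 0, "rz": 0}, {"dx": 0, "dy": 0, "dz": 0, "rx": 0, "ry": 0, "rz": 0}, {"dx": 0, "dy": 0, "dz": 0, "rx": 0, "ry": 0, "rz": 0}, {"dx": 0, "dy": 0, "dz": 0, "rx": 0, "ry": 0, "rz": 0}, {"dx": 0, "dy": 0, "dz": 0, "rx": 0, "ry": 0, "rz": 0}]'

```text
t: 15.8
tcp_pos: [0.5509, 0.0021, 0.1598]
tool_rot: [0.652, 0.758, -0.0, -0.0]
force: [-3.9, -1.1, -4.0]
finger_gap: 0.481
gripper_force: 102.3
```

```bash
python3 b.py|head -2; python3 - <<'E'
from h import *
m=cams.camera_model('wrist');im=np.load('pics/last.npy')
st,c=blobs(im,(0,150,60),(8,255,255),(340,220,440,300),20)[0][0]
print('edge-based travel',1e3*(ray(m,(st[0]+st[2]-10.5,st[1]+st[3]/2),.11)[:2]-[.5904,.007])@np.array([.9885,.151]),st)
for i in range(8):
    cams.snapshot('side') if i%4==0 else 0; s=sensors.sense();print(s['force'].round(2))
E
```

```text
ball [384, 251, 16, 22, 269] [392.4, 260.3] [0.5967 0.0086] travel mm 6.4154700305647125
force [-3.91 -1.06 -4.01] axial -4.03 t 15.8 tcp [0.5509 0.0021 0.1598]
edge-based travel 4.771867146087072 [384, 251, 16, 22, 269]
[-4.7  -0.97 -4.04]
[-4.7  -0.97 -4.04]
[-4.7  -0.97 -4.04]
[-4.7  -0.97 -4.04]
[-4.04 -1.51 -3.18]
[-4.04 -1.51 -3.18]
[-4.04 -1.51 -3.18]
[-4.04 -1.51 -3.18]
```

White: travel about 4.8 mm, force about 4.2 N. Holding briefly, then backing off and turning to blue.

move_arm --targets '[{"dx": 0, "dy": 0, "dz": 0, "rx": 0, "ry": 0, "rz": 0}, {"dx": 0, "dy": 0, "dz": 0, "rx": 0, "ry": 0, "rz": 0}, {"dx": -0.5, "dy": -0.076, "dz": 0, "rx": 0, "ry": 0, "rz": 0}, {"dx": -0.5, "dy": -0.076, "dz": 0, "rx": 0, "ry": 0, "rz": 0}, {"dx": -0.5, "dy": -0.076, "dz": 0, "rx": 0, "ry": 0, "rz": 0}, {"dx": 0, "dy": 0, "dz": 0, "rx": 0, "ry": 0, "rz": 0.34}, {"dx": 0, "dy": 0, "dz": 0, "rx": 0, "ry": 0, "rz": 0.34}, {"dx": 0, "dy": 0, "dz": 0, "rx": 0, "ry": 0, "rz": 0.34}, {"dx": 0, "dy": 0, "dz": 0, "rx": 0, "ry": 0, "rz": 0.34}, {"dx": 0, "dy": 0, "dz": 0, "rx": 0, "ry": 0, "rz": 0.34}]'

```text
t: 17.2
tcp_pos: [0.5137, -0.0039, 0.1603]
tool_rot: [0.26, 0.966, 0.0, 0.001]
force: [0.6, 1.4, -4.8]
finger_gap: 0.483
gripper_force: 102.4
```

move_arm --targets '[{"dx": 0, "dy": 0, "dz": 0, "rx": 0, "ry": 0, "rz": 0.34}, {"dx": 0, "dy": 0, "dz": 0, "rx": 0, "ry": 0, "rz": 0.34}, {"dx": 0, "dy": 0, "dz": 0, "rx": 0, "ry": 0, "rz": 0.34}, {"dx": 0, "dy": 0, "dz": 0, "rx": 0, "ry": 0, "rz": 0.28}, {"dx": 0.2, "dy": 0.03, "dz": 0, "rx": 0, "ry": 0, "rz": 0}, {"dx": 0.2, "dy": 0.03, "dz": 0, "rx": 0, "ry": 0, "rz": 0}, {"dx": 0.2, "dy": 0.03, "dz": 0, "rx": 0, "ry": 0, "rz": 0}, {"dx": 0, "dy": 0, "dz": 0, "rx": 0, "ry": 0, "rz": 0}, {"dx": 0, "dy": 0, "dz": 0, "rx": 0, "ry": 0, "rz": 0}, {"dx": 0, "dy": 0, "dz": 0, "rx": 0, "ry": 0, "rz": 0}]'

```text
t: 18.45
tcp_pos: [0.5283, -0.0014, 0.1597]
tool_rot: [-0.075, 0.997, 0.0, -0.0]
force: [-0.1, 0.8, -4.9]
finger_gap: 0.484
gripper_force: 102.3
```

```bash
python3 b.py|head -2; python3 - <<'E'
from h import *
s=sensors.sense();print(s['tool_rot'].round(3),s['finger_gap']);print(proj(cams.camera_model('wrist'),[.5904,.007,.11]))
W=np.load('pics/last.npy');D=cams.snapshot('side');S=cams.snapshot('scene');np.save('pics/s5.npy',S);np.save('pics/d5.npy',D)
o=np.vstack([np.hstack([cv2.resize(W,(400,300)),cv2.resize(S[190:310,290:450],(400,300),interpolation=cv2.INTER_CUBIC)]),np.hstack([cv2.resize(D[190:295,210:350],(400,300),interpolation=cv2.INTER_CUBIC),np.zeros((300,400,3),np.uint8)])]);cv2.imwrite('pics/c5.png',o[:,:,::-1])
E
```

```text
force [-0.13  0.81 -4.89] axial -0.01 t 18.45 tcp [ 0.5283 -0.0014  0.1597]
orange [([270, 100, 86, 33, 944], [297.9, 119.0]), ([270, 100, 100, 80, 2653], [329.8, 155.3]), ([270, 158, 12, 5, 20], [275.4, 160.1]), ([304, 163, 13, 5, 37], [310.0, 165.4]), ([297, 206, 40, 11, 355], [317.1, 210.6])] [array([ 0.4515, -0.0222,  0.1103]), array([ 0.4675, -0.0024,  0.1103]), array([ 0.4745, -0.0314,  0.1103]), array([ 0.4744, -0.0123,  0.1103]), array([ 0.4988, -0.0046,  0.1103])]
[-0.075  0.997  0.    -0.   ] 0.4830049214839122
[313.25897589 351.95253294]
```

View pics/c5.png

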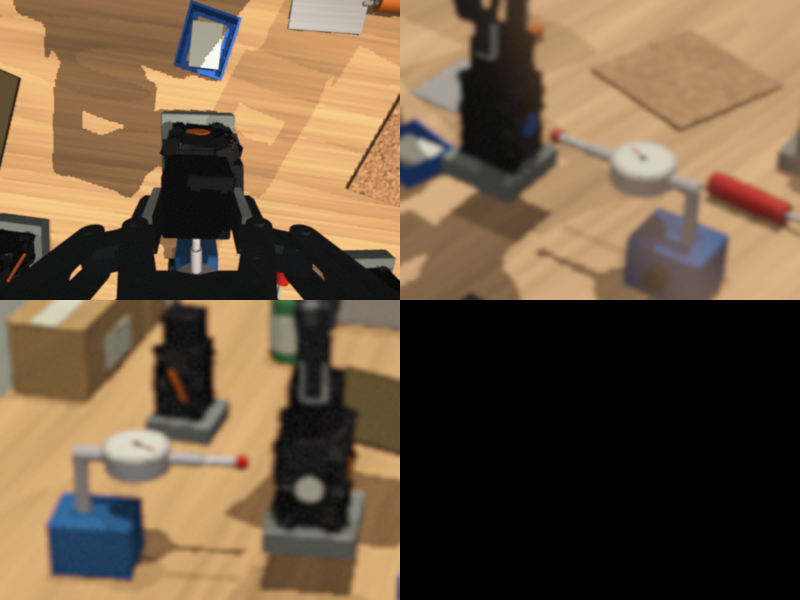

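The blue spot faces the tip with about 20 mm of gap, and the wrist view no longer shows the ball. I'll measure its travel in the scene and side views instead. I'll advance most of the gap and use the white spot in the side view to check height.

move_arm --targets '[{"dx": 0.11, "dy": 0.016, "dz": 0, "rx": 0, "ry": 0, "rz": 0}, {"dx": 0.11, "dy": 0.016, "dz": 0, "rx": 0, "ry": 0, "rz": 0}, {"dx": 0.11, "dy": 0.016, "dz": 0, "rx": 0, "ry": 0, "rz": 0}, {"dx": 0.11, "dy": 0.016, "dz": 0, "rx": 0, "ry": 0, "rz": 0}, {"dx": 0.11, "dy": 0.016, "dz": 0, "rx": 0, "ry": 0, "rz": 0}, {"dx": 0.08, "dy": 0.012, "dz": 0, "rx": 0, "ry": 0, "rz": 0}, {"dx": 0.04, "dy": 0.006, "dz": 0, "rx": 0, "ry": 0, "rz": 0}, {"dx": 0, "dy": 0, "dz": 0, "rx": 0, "ry": 0, "rz": 0}, {"dx": 0, "dy": 0, "dz": 0, "rx": 0, "ry": 0, "rz": 0}, {"dx": 0, "dy": 0, "dz": 0, "rx": 0, "ry": 0, "rz": 0}]'

```text
t: 19.85
tcp_pos: [0.5453, 0.001, 0.1599]
tool_rot: [-0.075, 0.997, -0.0, -0.0]
force: [-0.1, 0.3, -5.0]
finger_gap: 0.48
gripper_force: 102.3
```

```bash
cat > t.py <<'E'
from h import *
u=np.array([.9885,.151]);F=[]
def dist(n,im,roi,m):
    # ball minus free ball along the gauge axis, by saturation-weighted centroid and right/left extreme toward the stem
    x0,y0,x1,y1=roi;c=im[y0:y1,x0:x1].astype(float);w=np.clip(c[...,0]-np.maximum(c[...,1],c[...,2])-60,0,None)
    Y,X=np.mgrid[y0:y1,x0:x1];q=((w*X).sum()/w.sum(),(w*Y).sum()/w.sum());return q,ray(m,q,.11)[:2],w.sum()
ms=cams.camera_model('scene');md=cams.camera_model('side')
for n,m,f,roi in(('scene',ms,'s5',(344,234,366,256)),('side',md,'d5',(281,240,302,254))):
    a=dist(n,np.load(f'pics/{f}.npy'),roi,m)
    for i in range(3):
        im=cams.snapshot(n);F.append(sensors.sense()['force'][:2]@u)
    b=dist(n,im,roi,m);print(n,'travel mm',(1e3*(b[1]-a[1])@u).round(2),'side shift',(1e3*(b[1]-a[1])@[-.151,.9885]).round(2),'weights',a[2],b[2]);np.save(f'pics/{n}6.npy',im)
s=sensors.sense();print('axial',np.mean(F).round(2),np.round(F,1),s['t'],s['tcp_pos'].round(4))
E
python3 t.py; python3 - <<'E'
from h import *
md=cams.camera_model('side');print('white spot expected at',proj(md,[.5226,.0362,.11]),'seen 318.2 256.2')
E
```

```text
scene travel mm -0.44 side shift 0.2 weights 217.0 152.0
side travel mm -0.39 side shift 0.56 weights 684.0 616.0
axial 0.09 [ 0.8 -0.1  1.2 -0.2  0.1 -1.3] 20.15 [0.5454 0.001  0.1599]
white spot expected at [318.24604552 256.96401475] seen 318.2 256.2
```

move_arm --targets '[{"dx": 0.04, "dy": 0.006, "dz": 0, "rx": 0, "ry": 0, "rz": 0}, {"dx": 0.04, "dy": 0.006, "dz": 0, "rx": 0, "ry": 0, "rz": 0}, {"dx": 0.04, "dy": 0.006, "dz": 0, "rx": 0, "ry": 0, "rz": 0}, {"dx": 0.04, "dy": 0.006, "dz": 0, "rx": 0, "ry": 0, "rz": 0}, {"dx": 0.04, "dy": 0.006, "dz": 0, "rx": 0, "ry": 0, "rz": 0}, {"dx": 0, "dy": 0, "dz": 0, "rx": 0, "ry": 0, "rz": 0}, {"dx": 0, "dy": 0, "dz": 0, "rx": 0, "ry": 0, "rz": 0}, {"dx": 0, "dy": 0, "dz": 0, "rx": 0, "ry": 0, "rz": 0}, {"dx": 0, "dy": 0, "dz": 0, "rx": 0, "ry": 0, "rz": 0}, {"dx": 0, "dy": 0, "dz": 0, "rx": 0, "ry": 0, "rz": 0}]'

```text
t: 21.4
tcp_pos: [0.5502, 0.0018, 0.1598]
tool_rot: [-0.075, 0.997, 0.0, -0.0]
force: [-1.0, 0.2, -5.1]
finger_gap: 0.485
gripper_force: 102.3
```

```bash
python3 t.py
```

```text
scene travel mm -0.29 side shift 0.42 weights 217.0 158.0
side travel mm 0.36 side shift -0.33 weights 684.0 544.0
axial -1.0 [-1.3 -0.4 -1.6 -1.1 -1.1 -0.4] 21.7 [0.5503 0.0018 0.1598]
```

move_arm --targets '[{"dx": 0.04, "dy": 0.006, "dz": 0, "rx": 0, "ry": 0, "rz": 0}, {"dx": 0.04, "dy": 0.006, "dz": 0, "rx": 0, "ry": 0, "rz": 0}, {"dx": 0.04, "dy": 0.006, "dz": 0, "rx": 0, "ry": 0, "rz": 0}, {"dx": 0.04, "dy": 0.006, "dz": 0, "rx": 0, "ry": 0, "rz": 0}, {"dx": 0.02, "dy": 0.003, "dz": 0, "rx": 0, "ry": 0, "rz": 0}, {"dx": 0, "dy": 0, "dz": 0, "rx": 0, "ry": 0, "rz": 0}, {"dx": 0, "dy": 0, "dz": 0, "rx": 0, "ry": 0, "rz": 0}, {"dx": 0, "dy": 0, "dz": 0, "rx": 0, "ry": 0, "rz": 0}, {"dx": 0, "dy": 0, "dz": 0, "rx": 0, "ry": 0, "rz": 0}, {"dx": 0, "dy": 0, "dz": 0, "rx": 0, "ry": 0, "rz": 0}]'

```text
t: 22.95
tcp_pos: [0.5548, 0.0025, 0.1598]
tool_rot: [-0.075, 0.997, 0.0, -0.0]
force: [-4.1, -0.2, -2.3]
finger_gap: 0.481
gripper_force: 102.5
```

```bash
python3 t.py
```

```text
scene travel mm 3.79 side shift 0.62 weights 217.0 150.0
side travel mm 4.43 side shift -0.74 weights 684.0 562.0
axial -3.33 [-3.1 -3.6 -3.1 -3.  -4.  -3.2] 23.25 [0.5548 0.0024 0.1599]
```

Blue: travel about 4.2 mm (force 3.3 N, pictures 3.8–4.4 mm), held over a second. Backing off and moving to the pad.

move_arm --targets '[{"dx": -0.5, "dy": -0.076, "dz": 0, "rx": 0, "ry": 0, "rz": 0}, {"dx": -0.55, "dy": -0.08, "dz": 0, "rx": 0, "ry": 0, "rz": 0}, {"dx": -0.55, "dy": -0.08, "dz": 0, "rx": 0, "ry": 0, "rz": 0}, {"dx": 0, "dy": 1, "dz": 0.1, "rx": 0, "ry": 0, "rz": 0}, {"dx": 0, "dy": 1, "dz": 0.1, "rx": 0, "ry": 0, "rz": 0}, {"dx": 0, "dy": 1, "dz": 0, "rx": 0, "ry": 0, "rz": 0}, {"dx": 0, "dy": 1, "dz": 0, "rx": 0, "ry": 0, "rz": 0}, {"dx": 0, "dy": 1, "dz": 0, "rx": 0, "ry": 0, "rz": 0}, {"dx": 0, "dy": 1, "dz": 0, "rx": 0, "ry": 0, "rz": 0}, {"dx": 0, "dy": 1, "dz": 0, "rx": 0, "ry": 0, "rz": 0}]'

```text
t: 24.5
tcp_pos: [0.5145, 0.1721, 0.165]
tool_rot: [-0.075, 0.997, 0.0, 0.001]
force: [0.3, -0.4, -3.7]
finger_gap: 0.483
gripper_force: 102.5
```

```bash
python3 w.py w6; python3 - <<'E'
from h import *
import pickle
# cork: quadrilateral of the speckled pad in the initial views, via local saturation/texture
for n,roi in(('scene',(355,195,450,250)),('side',(225,330,350,420))):
    im=np.load(f'pics/{n}0.npy');m=cams.camera_model(n);h=cv2.cvtColor(im,cv2.COLOR_RGB2LAB).astype(float)
    x0,y0,x1,y1=roi;c=cv2.GaussianBlur(im,(5,5),0)[y0:y1,x0:x1].astype(np.float32)
    cx,cy=(404,221) if n=='scene' else (287,375)
    ref=np.median(im[cy-5:cy+6,cx-5:cx+6].reshape(-1,3),0);k=(np.abs(c-ref).max(2)<22).astype(np.uint8)
    k=cv2.morphologyEx(k,cv2.MORPH_OPEN,np.ones((3,3)));k=cv2.morphologyEx(k,cv2.MORPH_CLOSE,np.ones((5,5)))
    q=max(cv2.findContours(k,0,2)[0],key=cv2.contourArea)[:,0]+[x0,y0]
    w=np.array([ray(m,p,.006)[:2] for p in q],np.float32);print(n,cv2.minAreaRect(w))
E
```

```text
24.5 [0.5145 0.1721 0.165 ] psi -171.43 [ 0.117  0.475  1.686  0.     0.98  -1.604]
trophy px [-786.8476408   138.22971943] gauge tip px [ 39.67674416 319.93359479]
scene ((0.5357630848884583, 0.3189812898635864), (0.23993894457817078, 0.26427483558654785), 2.4408648014068604)
side ((0.5133442878723145, 0.3024718165397644), (0.2502366900444031, 0.24189986288547516), 14.761652946472168)
```

View pics/w6.png

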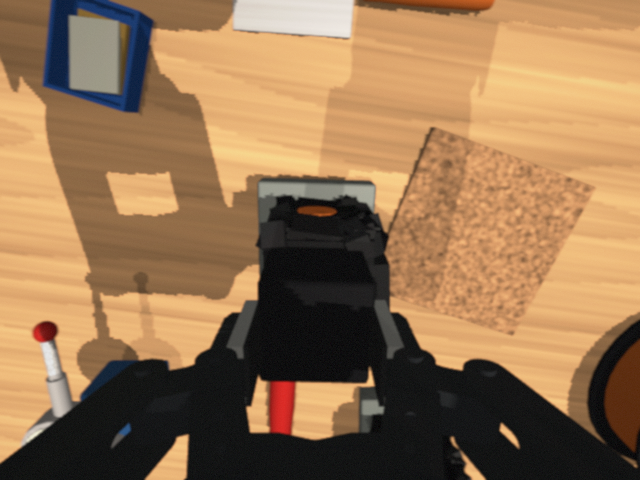

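The wrist view shows the pad with corners at (432,127), (594,187) and (513,334). The fourth is hidden behind the trophy.

```bash
python3 - <<'E'
from h import *
import pickle
m=pickle.load(open('pics/w6.pkl','rb'))
a,b,c=[ray(m,u,.006) for u in((432,127),(594,187),(513,334))]
print(a,b,c,np.linalg.norm(a-b),np.linalg.norm(b-c),'centre',(a+c)/2)
E
```

```text
[0.4265002  0.25425529 0.006     ] [0.4531204  0.40095189 0.006     ] [0.59841443 0.37557535 0.006     ] 0.1490923537654779 0.14749346707483021 centre [0.51245732 0.31491532 0.006     ]
```

move_arm --targets '[{"dx": -0.01, "dy": 0.95, "dz": 0, "rx": 0, "ry": 0, "rz": 0}, {"dx": -0.01, "dy": 0.95, "dz": 0, "rx": 0, "ry": 0, "rz": 0}, {"dx": -0.01, "dy": 0.95, "dz": 0, "rx": 0, "ry": 0, "rz": 0}, {"dx": -0.01, "dy": 0.95, "dz": 0, "rx": 0, "ry": 0, "rz": 0}, {"dx": -0.01, "dy": 0.95, "dz": 0, "rx": 0, "ry": 0, "rz": 0}, {"dx": -0.01, "dy": 0.8, "dz": 0, "rx": 0, "ry": 0, "rz": 0}, {"dx": 0, "dy": 0, "dz": -0.6, "rx": 0, "ry": 0, "rz": 0}, {"dx": 0, "dy": 0, "dz": -0.6, "rx": 0, "ry": 0, "rz": 0}, {"dx": 0, "dy": 0, "dz": -0.3, "rx": 0, "ry": 0, "rz": 0}, {"dx": 0, "dy": 0, "dz": 0, "rx": 0, "ry": 0, "rz": 0}]'

```text
t: 25.8
tcp_pos: [0.5127, 0.3093, 0.1261]
tool_rot: [-0.074, 0.997, -0.0, -0.001]
force: [0.9, 0.1, -4.3]
finger_gap: 0.484
gripper_force: 102.9
```

move_arm --targets '[{"dx": 0, "dy": 0, "dz": -0.06, "rx": 0, "ry": 0, "rz": 0}, {"dx": 0, "dy": 0, "dz": -0.06, "rx": 0, "ry": 0, "rz": 0}, {"dx": 0, "dy": 0, "dz": -0.06, "rx": 0, "ry": 0, "rz": 0}, {"dx": 0, "dy": 0, "dz": -0.03, "rx": 0, "ry": 0, "rz": 0}, {"dx": 0, "dy": 0, "dz": 0, "rx": 0, "ry": 0, "rz": 0}, {"dx": 0, "dy": 0, "dz": 0, "rx": 0, "ry": 0, "rz": 0}, {"dx": 0, "dy": 0, "dz": 0, "rx": 0, "ry": 0, "rz": 0}, {"dx": 0, "dy": 0, "dz": 0, "rx": 0, "ry": 0, "rz": 0}, {"dx": 0, "dy": 0, "dz": 0, "rx": 0, "ry": 0, "rz": 0}, {"dx": 0, "dy": 0, "dz": 0, "rx": 0, "ry": 0, "rz": 0}]'

```text
t: 27.05
tcp_pos: [0.5133, 0.3103, 0.1221]
tool_rot: [-0.075, 0.997, -0.0, -0.0]
force: [-0.1, -0.5, -4.9]
finger_gap: 0.485
gripper_force: 102.9
```

move_arm --targets '[{"dx": 0, "dy": 0.12, "dz": 0, "rx": 0, "ry": 0, "rz": 0}, {"dx": 0, "dy": 0, "dz": -0.03, "rx": 0, "ry": 0, "rz": 0}, {"dx": 0, "dy": 0, "dz": -0.03, "rx": 0, "ry": 0, "rz": 0}, {"dx": 0, "dy": 0, "dz": -0.03, "rx": 0, "ry": 0, "rz": 0}, {"dx": 0, "dy": 0, "dz": 0, "rx": 0, "ry": 0, "rz": 0}, {"dx": 0, "dy": 0, "dz": 0, "rx": 0, "ry": 0, "rz": 0}, {"dx": 0, "dy": 0, "dz": 0, "rx": 0, "ry": 0, "rz": 0}, {"dx": 0, "dy": 0, "dz": 0, "rx": 0, "ry": 0, "rz": 0}, {"dx": 0, "dy": 0, "dz": 0, "rx": 0, "ry": 0, "rz": 0}, {"dx": 0, "dy": 0, "dz": 0, "rx": 0, "ry": 0, "rz": 0}]'

```text
t: 28.3
tcp_pos: [0.5134, 0.3134, 0.1205]
tool_rot: [-0.075, 0.997, 0.0, 0.0]
force: [-3.3, -0.2, 6.4]
finger_gap: 0.484
gripper_force: 104.1
```

Contact at the expected height (force swung from −4.9 to +6.4 N, TCP z 0.1205), so the trophy is standing on the pad. Releasing.

move_arm --targets '[{"dx": 0, "dy": 0, "dz": 0, "rx": 0, "ry": 0, "rz": 0}, {"dx": 0, "dy": 0, "dz": 0, "rx": 0, "ry": 0, "rz": 0}, {"dx": 0, "dy": 0, "dz": 0, "rx": 0, "ry": 0, "rz": 0}, {"dx": 0, "dy": 0, "dz": 0, "rx": 0, "ry": 0, "rz": 0}, {"dx": 0, "dy": 0, "dz": 0, "rx": 0, "ry": 0, "rz": 0}, {"dx": 0, "dy": 0, "dz": 0, "rx": 0, "ry": 0, "rz": 0}, {"dx": 0, "dy": 0, "dz": 0, "rx": 0, "ry": 0, "rz": 0}, {"dx": 0, "dy": 0, "dz": 0, "rx": 0, "ry": 0, "rz": 0}, {"dx": 0, "dy": 0, "dz": 0, "rx": 0, "ry": 0, "rz": 0}, {"dx": 0, "dy": 0, "dz": 0, "rx": 0, "ry": 0, "rz": 0}]' --claw 100

```text
t: 29.55
tcp_pos: [0.5134, 0.3133, 0.1199]
tool_rot: [-0.075, 0.997, -0.0, 0.0]
force: [0.5, -1.0, -0.2]
finger_gap: 0.998
gripper_force: 0.0
```

move_arm --targets '[{"dx": 0, "dy": 0, "dz": 0.4, "rx": 0, "ry": 0, "rz": 0}, {"dx": 0, "dy": 0, "dz": 0.8, "rx": 0, "ry": 0, "rz": 0}, {"dx": 0, "dy": 0, "dz": 1, "rx": 0, "ry": 0, "rz": 0}, {"dx": 0, "dy": 0, "dz": 1, "rx": 0, "ry": 0, "rz": 0}, {"dx": 0, "dy": 0, "dz": 1, "rx": 0, "ry": 0, "rz": 0}, {"dx": 0, "dy": 0, "dz": 1, "rx": 0, "ry": 0, "rz": 0}, {"dx": 0, "dy": 0, "dz": 0.6, "rx": 0, "ry": 0, "rz": 0}, {"dx": 0, "dy": 0, "dz": 0, "rx": 0, "ry": 0, "rz": 0}, {"dx": 0, "dy": 0, "dz": 0, "rx": 0, "ry": 0, "rz": 0}, {"dx": 0, "dy": 0, "dz": 0, "rx": 0, "ry": 0, "rz": 0}]'

```text
t: 30.8
tcp_pos: [0.5127, 0.313, 0.2636]
tool_rot: [-0.075, 0.997, -0.0, -0.001]
force: [0.0, 0.1, 0.2]
finger_gap: 0.998
gripper_force: 0.0
```

```bash
python3 - <<'E'
from h import *
S=cams.snapshot('scene');D=cams.snapshot('side');W=cams.snapshot('wrist')
r=lambda a:cv2.resize(a,(400,300));z=np.zeros((300,400,3),np.uint8)
cv2.imwrite('pics/c7.png',np.vstack([np.hstack([r(S),r(D)]),np.hstack([r(W),r(S[150:270,340:500])])])[:,:,::-1]);print(sensors.sense()['force'],sensors.sense()['finger_gap'])
E
```

```text
[ 0.38561058  0.68160107 -0.34159335] 1.0018311672918474
```

View pics/c7.png

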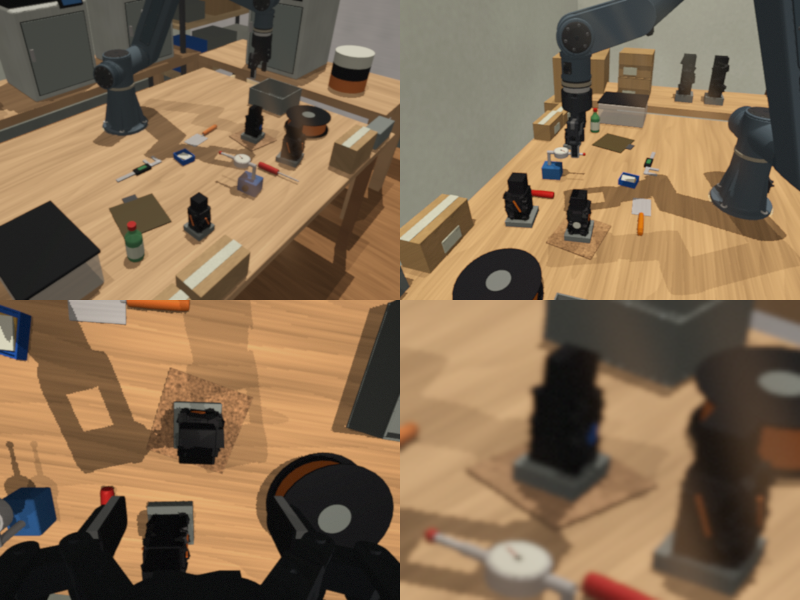

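The trophy stands upright in the middle of the pad, the gripper is clear above it, and the other things are where they were. Handing in.

```bash
python3 -c "
from station import order
print(order.sign_off())"
```

```text
the job is handed in; nothing more can be done
None
```

I pressed the orange, white and blue spots in turn to about 4.6, 4.8 and 4.2 mm, each held for about a second. I then stood the trophy in the middle of the cork pad, released it and handed the job in at about 31 s; no verdict came back.

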